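# Pack the wheel-change kit and shut the case

## Task

Pack the wheel-change kit into the open case and shut it. Take out the two things that do not belong in it: put the cork sanding block on the table midway between the multimeter and the roll of tape, and the pine offcut on the table straight in front of the roll of tape, close to it, on the side of the near table edge. Lay the wheels flat in the case, one to the left and one to the right of the tub of screws and level with it (a single wheel may go on either side), lay the wrench straight across the case just in front of the tub and centred on it, and once all that is here is in its place, shut the lid fully.

Things in the scene. Friction and masses are not known exactly. Their poses are not given: they have to be found in the camera images.
- case: black equipment case with a pale hinged lid, fixed to the table, 186 x 260 x 70 mm when shut. Origin: centre of the underside; x points from the latches (front, robot's side) to the hinge (back), y along the long side to the left, z up. Inside: x from -83 to 89 mm, y from -126 to 126 mm, floor 4 mm above the table, wall rim 49 mm above the table, walls 4 mm thick. Things inside must stay lower than 49 mm
- case_lid (a joint): lid of the case, 0 = shut, 1.92 rad = fully open; the hinge line runs along the case's y at case x = 95 mm, z = 50 mm. The lid is a flat slab 180 mm long from the hinge and 20 mm thick (its thickness on the far side when it stands open), 260 mm wide. It starts open, leaning back past upright (over 1.57 rad) with its upper edge about 230 mm above the table, stays there by its own weight and light hinge friction (about 0.1 N m), and falls shut once pushed forward past upright
- tub: white tub of screws with an orange cap, 61 mm across, 42 mm high, fixed on the floor of the case near its middle. Origin: centre of its underside; its axes are parallel to those of the case
- wheel_1: rubber-tyred yellow wheel, 65 mm across, 26 mm thick, lying flat; origin: centre of its underside, z up. The two wheels are alike
- wheel_2: the other wheel, like wheel_1. Either wheel, the wrench, the sanding block or the offcut may be absent in a run (four or all of the five are present)
- wrench: steel combination wrench, 166 mm long, lying flat; origin: middle of its length, on the underside; x along its length. The shaft is 8 to 12 mm wide and 6 mm thick, the heads 28 mm wide and 8 mm thick. Belongs in the case
- sanding_block: cork sanding block, 38 x 63 x 25 mm (x, y, z); origin: centre of its underside. Starts in the case beside the tub; belongs on the table
- offcut: sawn pine offcut, 30 x 45 x 30 mm (x, y, z); origin: centre of its underside. Starts in the case beside the tub; belongs on the table
- multimeter: hand multimeter lying on its back on the table at the right, 138 x 70 x 44 mm (x, y, z), origin: centre of its underside. x points away from the robot, y to the left, towards the roll of tape. Not to be moved
- tape: roll of black tape lying flat on the table, 61 mm across, 19 mm high, about 210 mm to the left of the multimeter's centre along the multimeter's y; origin: centre of its underside. Not to be moved
Things that resemble listed ones, but are neither listed nor needed, are in the scene too. What is shaped like the sanding_block but blue or turquoise is not meant.

How it is judged:
By the outcome, as a careful person would: the job done as asked, in the order asked, and still so for the second after the job is handed in, with the robot touching nothing.
Of wheel_1, wheel_2, wrench, sanding_block, offcut only 4 to 5 are there at a start; the rules pass over those that are not, and their reading is None.
At some moment in a run one of sanding_block, offcut may be knocked a few centimetres aside while the robot is not near it.
Once in a run the grip may slacken for a moment while it holds something.
It also fails if it takes over 210 s, if anything falls off the work surface, if the arm or the gripper's body presses on something with over 40 N, if the wrist force passes 120 N, or if a joint passes its speed limit or range.

## Robot

A 6-joint arm with a two-finger parallel gripper is mounted at the origin on the work surface; the furniture and walls round the work are solid. World frame = base frame: x ahead of the robot, y to its left, z up, the work surface at z = 0. Lengths are in m, angles in rad, forces in N, time in s.
With the tool pointing down it reaches from about 0.275 to 0.975 m from the base axis. Payload 8.4 kg.
Tool frame: the origin (TCP) lies at the very end of the fingers, on their centre line; the grasp point (between the pads) lies 19 mm behind it; z points along the fingers, y is the line along which they close (so a half turn about z gives the same grasp; the last joint's range is limited). The gripper opens to 92 mm and grips with 3 to 60 N. Pads are 20 mm wide; open, the fingers measure 128 mm over their backs; the gripper's body (75 mm by 189 mm) begins 69 mm behind the grasp point.
Start: joints at [1.233, 0.353, 1.633, -0, 1.155, -0.002], TCP at [0.206, 0.59, 0.215] pointing down, gripper open.
Joint ranges: [-2.63, 2.63], [-0.92, 2.1], [0.06, 2.66], [-1.3, 4.44], [0, 2.69], [-3.02, 3.02]. Speed limits (rad/s): [2.22, 2.22, 2.79, 3.14, 3.14, 3.14].

## Interface

Orientations are given as [roll, pitch, yaw] about the fixed x, y, z axes, in that order (R = Rz(yaw) Ry(pitch) Rx(roll)).
In Python, from plant import observe, get_image, job_done gives the robot as it stands.
- The arm moves only by the shell command python3 -m inch 'ROWS' [OPENING] [FORCE]. ROWS is JSON, a list of rows, each a list of 6 numbers: the shift along the tool's x, y, z in m, then the turn, a rotation vector about the tool's x, y, z in rad. In form: [[tx, ty, tz, rx, ry, rz], ...]. A call has 1 to 12 rows; each row shifts and turns the commanded pose from where the row before left it, along the tool's axes as they then stand; what a row does not reach is not made up. A row lasts 1/10 s, in which the tool goes at most 50 mm and 8.59 degrees, less where a joint would pass 70% of its speed; a pose out of reach is approached as far as the arm can. A call is refused whole if a number of a shift passes 0.05 or a number of a turn 0.15, either way. A call with a gripper value outside its range is refused whole. OPENING is the finger opening in m, from 0 to 0.0919, set as the call begins (- or left out, the last holds). The fingers move at their own pace and stop on an object; FORCE is the grip in N (left out, the last holds). Time passes only in rows, so rows that do not move let the fingers close. It gives the time, the measured TCP pose, the force, the opening and the grip force at its end, in the units of the state.
- observe(): the state, without advancing time (a new reading comes with each control period).
- get_image(name): name is "scene" or "top"; returns a dict with "color" (400x640x3 uint8, red, green, blue), "fx", "fy", "cx", "cy" (pixels), "rvec" (rotation vector, rad) and "tvec" (3), from world to camera coordinates, as OpenCV has them. Camera axes: x right, y down, z forward; pixel columns grow to the right and rows downward; lengths in m; the calibration is good to about 2 mm. A picture is of the moment at which its call begins. There is no depth.
- job_done(): hands the job in; it is judged then, once.
The state is a dict: "clock": time; "q": joint angles; "joint_vel": joint speeds; "tau": joint torques, N m; "eef_pos": TCP position; "orientation": TCP orientation; "ft_force": force on the tool from outside, world axes, zero at the start; "wrist_torque": the same for the moment, N m; "opening": opening from 0.0 (shut) to 1.0 (fully open); "gripper_force": force on a finger pad.
Only numpy, scipy, OpenCV 4.12 (cv2) and the standard library are available. Lean on these libraries where they do the work, as an engineer would, in place of code of your own. Each camera call takes 0.05 s, during which the arm holds its last target. There are 200 camera calls.

## Working session

There is one attempt and no reset: what is moved stays moved. The work goes in short steps, Python scripts to look and compute and a shell command to move; the robot and the scene stay as the last step left them, time stands still between calls to the robot, and variables do not carry over. Pictures are saved under pics/ and viewed, at most 14 in all, crops included, and the job is handed in when it is done.

```bash
ls; mkdir -p pics; cat > h.py <<'E'
import numpy as np, cv2
from plant import observe, get_image, job_done
def cam(n):
    i=get_image(n); R=cv2.Rodrigues(np.array(i["rvec"],float))[0]
    K=np.array([[i["fx"],0,i["cx"]],[0,i["fy"],i["cy"]],[0,0,1]],float)
    return i["color"],K,R,np.array(i["tvec"],float).reshape(3)
def save(c,f,roi=None,s=1):
    if roi: c=c[roi[1]:roi[3],roi[0]:roi[2]]
    cv2.imwrite(f,cv2.resize(c[...,::-1],None,fx=s,fy=s,interpolation=cv2.INTER_CUBIC))
def ray(px,K,R,t):
    return -R.T@t, R.T@np.linalg.inv(K)@np.array([px[0],px[1],1.])
def atz(px,z,C):
    o,d=ray(px,*C); return o+d*(z-o[2])/d[2]
def proj(p,C):
    K,R,t=C; u=K@(R@np.array(p,float)+t); return u[:2]/u[2]
def tri(p1,C1,p2,C2):
    P=[C[0]@np.c_[C[1],C[2]] for C in(C1,C2)]
    X=cv2.triangulatePoints(P[0],P[1],np.array(p1,float).reshape(2,1),np.array(p2,float).reshape(2,1)); return (X[:3]/X[3]).ravel()
E
python3 - <<'E'
from h import *
import pickle
for n in("scene","top"):
    c,K,R,t=cam(n); save(c,f"pics/{n}0.png"); pickle.dump((c,K,R,t),open(n+"0.pkl","wb")); print(n,-R.T@t,R[2],K[0,0])
o=observe();print(o)
E
```

```text
pics
scene [-0.55390371 -1.22838167  0.73797935] [ 0.61467448  0.68166987 -0.39686455] 481.95246612227976
top [ 0.36277341 -0.04303448  1.46746884] [ 0.11744093 -0.00116317 -0.99307919] 500.3618366626916
{'clock': 0.1, 'q': array([ 1.23260734e+00,  3.53568491e-01,  1.63404681e+00,  2.17843097e-05,
        1.15520872e+00, -2.36513652e-03]), 'joint_vel': array([-0.00163605, -0.00084188, -0.00124623, -0.00178568,  0.00055574,
       -0.00267014]), 'tau': array([-1.01796904e-03, -5.94901979e+01, -3.34932554e+01,  6.98219379e-02,
        1.84003467e-02, -4.86847682e-05]), 'eef_pos': array([0.20579276, 0.58967897, 0.21395081]), 'orientation': array([-3.14036134e+00, -2.28314629e-05,  2.80575998e+00]), 'ft_force': array([-0.61319362,  0.59566436, -0.6070725 ]), 'wrist_torque': array([-0.01332767,  0.02154456, -0.03297592]), 'gripper_force': 0.0, 'opening': 0.9958793515374473}
```

View pics/scene0.png

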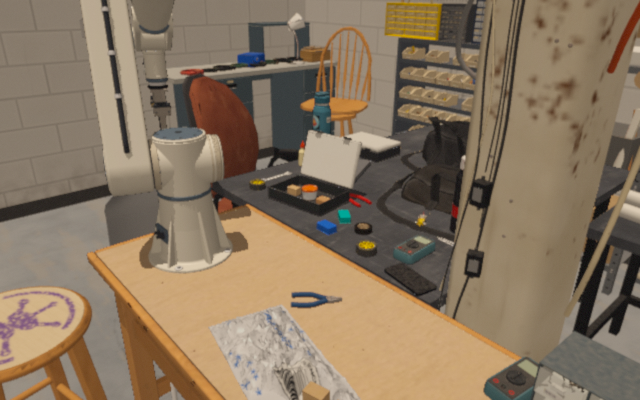

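View pics/top0.png

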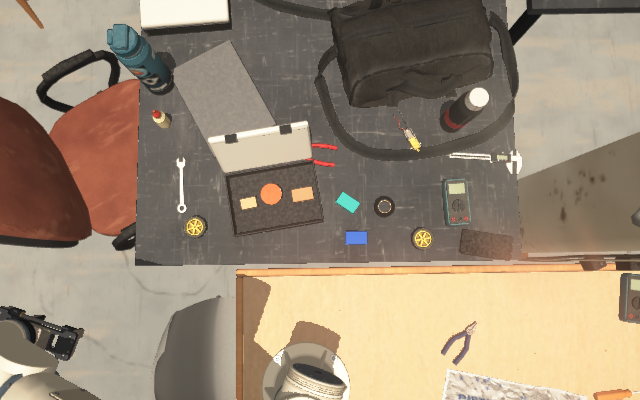

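Both views show everything is present: wrench (181,185), wheels (195,227) and (422,239), and a case around (275,195) with offcut, tub and cork block. The tape is at (384,206) and the multimeter at (457,202). Next I'll look at enlarged crops.

```bash
python3 - <<'E'
from h import *
import pickle
c=pickle.load(open("top0.pkl","rb"))[0]; save(c,"pics/t_l.png",(150,110,350,260),4); save(c,"pics/t_r.png",(330,150,530,260),4)
c=pickle.load(open("scene0.pkl","rb"))[0]; save(c,"pics/s_c.png",(240,125,440,275),4)
E
```

```text
(no output)
```

View pics/t_l.png

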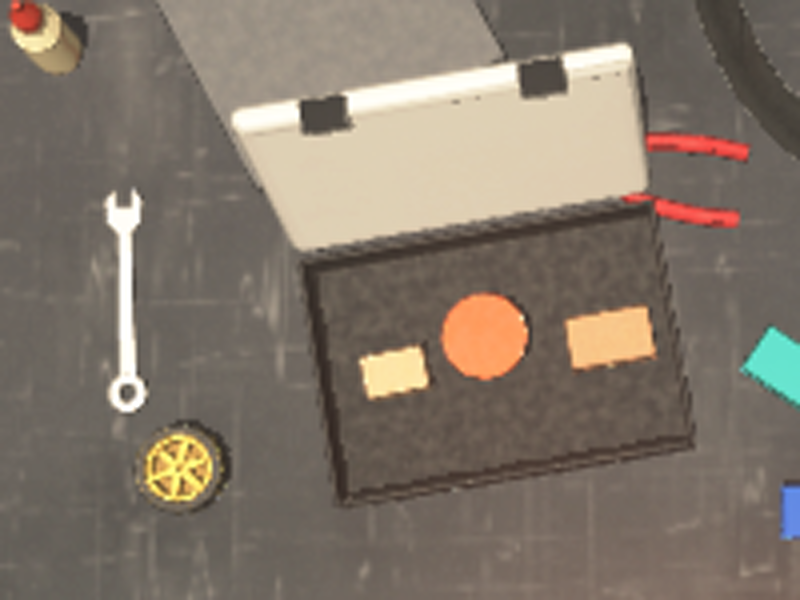

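View pics/t_r.png

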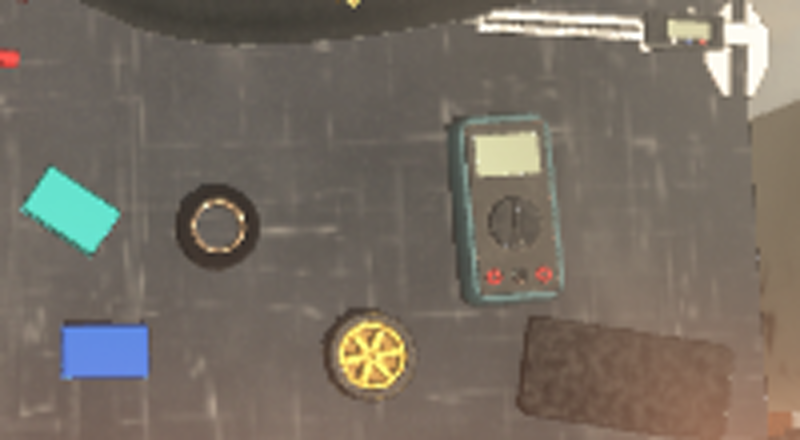

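View pics/s_c.png

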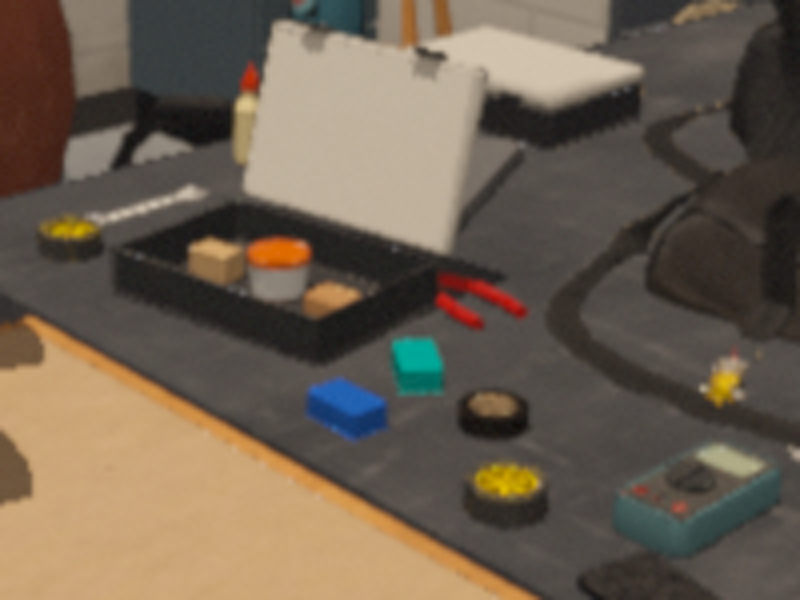

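Crops: tub cap (485,336), offcut (395,372), cork (610,338), left wheel (180,468) and wrench (123,205)–(127,392) in t_l. In t_r the tape is at (218,226), right wheel (370,356) and multimeter (512,208). Now I'll triangulate.

```bash
cat > m.py <<'E'
from h import *
import pickle
T=pickle.load(open("top0.pkl","rb"))[1:]; S=pickle.load(open("scene0.pkl","rb"))[1:]
f=lambda p,o:((p[0]+.5)/4-.5+o[0],(p[1]+.5)/4-.5+o[1])
L=lambda *p:f(p,(150,110)); Rr=lambda *p:f(p,(330,150)); Sc=lambda *p:f(p,(240,125))
E
python3 - <<'E'
from m import *
np.set_printoptions(precision=4,suppress=True)
for n,a,b in [("tub",L(485,336),Sc(280,250)),("off",L(395,372),Sc(217,248)),("cork",L(610,338),Sc(333,298)),("w1",L(181,467),Sc(70,229)),("w2",Rr(372,356),Sc(507,479)),("tape",Rr(218,226),Sc(494,402)),("ring",L(127,392),Sc(97,217)),("open",L(123,208),Sc(198,192)),
 ("FL",L(342,497),Sc(116,255)),("FR",L(694,440),Sc(318,326)),("BR",L(652,205),Sc(437,266)),("BL",L(304,262),Sc(240,203)),("lidL",L(235,118),Sc(275,22)),("lidR",L(632,60),Sc(483,70)),
 ("mmTL",Rr(460,120),Sc(711,445)),("mmTR",Rr(549,117),Sc(776,470)),("mmBR",Rr(563,293),Sc(686,523)),("mmBL",Rr(472,300),Sc(622,488))]:
    print(n,tri(a,T,b,S))
for n,p,z in [("off",[(361,357),(420,346),(429,386),(369,398)],.034),("cork",[(566,319),(645,308),(655,354),(574,369)],.029),("case",[(342,497),(694,440),(652,205),(303,262)],.049)]:
    print(n,*[atz(L(*q),z,T)[:2] for q in p])
for n,p,z in [("tub",L(485,336),.046),("w1",L(181,467),.026),("w2",Rr(370,356),.024),("tape",Rr(218,226),.019),("ring",L(127,392),.008),("open",L(123,205),.008),("hingeTopL",L(297,252),.05),("hR",L(648,196),.05)]: print(n,atz(p,z,T)[:2])
E
```

```text
tub [0.5446 0.0907 0.0453]
off [0.5207 0.1572 0.0329]
cork [0.5415 0.0041 0.025 ]
w1 [0.4548 0.3136 0.0221]
w2 [ 0.4098 -0.3429  0.0253]
tape [ 0.5058 -0.2358  0.0196]
ring [0.5134 0.3558 0.0085]
open [0.6518 0.3627 0.0019]
FL [0.4298 0.1954 0.0372]
FR [ 0.4671 -0.0569  0.0388]
BR [ 0.6382 -0.0299  0.0424]
BL [0.6007 0.2214 0.0422]
lidL [0.6625 0.2348 0.2191]
lidR [ 0.6981 -0.0206  0.2212]
mmTL [ 0.5775 -0.4112  0.0261]
mmTR [ 0.5777 -0.4746  0.03  ]
mmBR [ 0.453  -0.4812  0.0312]
mmBL [ 0.451  -0.4171  0.0333]
off [0.5315 0.1818] [0.5388 0.1393] [0.5097 0.1328] [0.5018 0.176 ]
cork [0.5575 0.034 ] [ 0.5646 -0.0234] [ 0.5309 -0.0301] [0.5209 0.0286]
case [0.4302 0.1927] [ 0.4667 -0.0571] [ 0.6366 -0.0297] [0.5991 0.2213]
tub [0.5438 0.0912]
w1 [0.4548 0.3126]
w2 [ 0.4092 -0.3411]
tape [ 0.5053 -0.2355]
ring [0.5115 0.3573]
open [0.6508 0.3625]
hingeTopL [0.6062 0.2254]
hR [ 0.643 -0.027]
```

```bash
cat > go.py <<'E'
# usage: go.py x y z [yaw]: tool-frame shift (after the turn rz) needed to get to TCP target
import sys; from h import *
from scipy.spatial.transform import Rotation as Ro
o=observe(); a=[float(v) for v in sys.argv[1:]]; p=o["eef_pos"]; e=o["orientation"]
yaw=a[3] if len(a)>3 else e[2]
rz=-((yaw-e[2]+np.pi)%(2*np.pi)-np.pi)
d=Ro.from_euler("xyz",[np.pi,0,yaw]).inv().apply(np.array(a[:3])-p)
print("t",o["clock"],"pos",p.round(4),"rpy",e.round(3),"rz",round(rz,3),"shift",d.round(4),"op",round(o["opening"]*.0919,4),"gf",round(o["gripper_force"],1),"F",o["ft_force"].round(1))
E
python3 - <<'E'
from m import *
np.set_printoptions(precision=4,suppress=True)
print("blue",*[atz(Rr(*q),.025,T)[:2] for q in [(62,326),(148,325),(149,376),(62,378)]])
print("turq",*[atz(Rr(*q),.025,T)[:2] for q in [(52,167),(120,212),(95,254),(23,206)]])
print("tableedge",*[atz(q,0,T)[:2] for q in [(137,265),(330,265),(520,258)]])
print("mm",*[atz(Rr(*q),.04,T)[:2] for q in [(463,120),(549,117),(563,293),(475,300)]])
E
python3 go.py .5435 .0025 .2 1.718
```

```text
blue [ 0.4342 -0.1201] [ 0.434 -0.182] [ 0.3974 -0.1817] [ 0.3969 -0.1193]
turq [ 0.5498 -0.1154] [ 0.5161 -0.164 ] [ 0.4858 -0.1451] [ 0.5216 -0.0938]
tableedge [0.3468 0.4858] [ 0.3378 -0.0753] [ 0.3492 -0.6286]
mm [ 0.5772 -0.4117] [ 0.5784 -0.4738] [ 0.4513 -0.4773] [ 0.4473 -0.4143]
t 0.1 pos [0.2058 0.5897 0.214 ] rpy [-3.14  -0.     2.806] rz 1.088 shift [-0.6304  0.2479  0.014 ] op 0.0915 gf 0.0 F [-0.6  0.6 -0.6]
```

```bash
python3 -m inch '[[0,0,0,0,0,0.136],[0,0,0,0,0,0.136],[0,0,0,0,0,0.136],[0,0,0,0,0,0.136],[0,0,0,0,0,0.136],[0,0,0,0,0,0.136],[0,0,0,0,0,0.136],[0,0,0,0,0,0.136]]' 0.07 20
python3 -m inch '[[-0.03,0.012,0,0,0,0],[-0.03,0.012,0,0,0,0],[-0.03,0.012,0,0,0,0],[-0.03,0.012,0,0,0,0],[-0.03,0.012,0,0,0,0],[-0.03,0.012,0,0,0,0],[-0.03,0.012,0,0,0,0],[-0.03,0.012,0,0,0,0],[-0.03,0.012,0,0,0,0],[-0.03,0.012,0,0,0,0]]'
python3 -m inch '[[-0.03,0.012,0,0,0,0],[-0.03,0.012,0,0,0,0],[-0.03,0.012,0,0,0,0],[-0.03,0.012,0,0,0,0],[-0.03,0.012,0,0,0,0],[-0.03,0.012,0,0,0,0],[-0.03,0.012,0,0,0,0],[-0.03,0.012,0,0,0,0],[-0.03,0.012,0,0,0,0],[0,0,0,0,0,0]]'
python3 go.py .5435 .0025 .012 1.718
```

```text
clock: 0.9
eef_pos: [0.2059, 0.5898, 0.2142]
orientation: [-3.141, 0.001, 1.712]
ft_force: [0.5, 0.7, -0.1]
opening: 0.765
gripper_force: 0.0
clock: 1.9
eef_pos: [0.3689, 0.3096, 0.2144]
orientation: [-3.141, 0.0, 1.718]
ft_force: [-0.7, 0.4, -0.3]
opening: 0.762
gripper_force: 0.0
clock: 2.9
eef_pos: [0.5164, 0.057, 0.2144]
orientation: [3.141, 0.001, 1.715]
ft_force: [-0.2, 0.4, -0.1]
opening: 0.764
gripper_force: 0.0
t 2.9 pos [0.5164 0.057  0.2144] rpy [3.141e+00 1.000e-03 1.715e+00] rz -0.003 shift [-0.0579  0.0188  0.2024] op 0.0702 gf 0.0 F [-0.2  0.4 -0.1]
```

```bash
python3 -m inch '[[-0.029,0.01,0,0,0,0],[-0.029,0.009,0,0,0,0],[0,0,0.03,0,0,0],[0,0,0.03,0,0,0],[0,0,0.03,0,0,0],[0,0,0.03,0,0,0],[0,0,0.03,0,0,0],[0,0,0.03,0,0,0],[0,0,0.02,0,0,0],[0,0,0,0,0,0]]'
python3 go.py .5435 .0025 .012 1.718
python3 -m inch '[[0,0,0,0,0,0],[0,0,0,0,0,0],[0,0,0,0,0,0],[0,0,0,0,0,0],[0,0,0,0,0,0],[0,0,0,0,0,0]]' 0.02 20
```

```text
clock: 3.9
eef_pos: [0.5396, 0.0057, 0.012]
orientation: [-3.136, -0.001, 1.718]
ft_force: [-0.7, -0.3, -0.6]
opening: 0.767
gripper_force: 0.0
t 3.9 pos [0.5396 0.0057 0.012 ] rpy [-3.136e+00 -1.000e-03  1.718e+00] rz -0.0 shift [-0.0037  0.0034  0.    ] op 0.0705 gf 0.0 F [-0.7 -0.3 -0.6]
clock: 4.5
eef_pos: [0.543, 0.0051, 0.0155]
orientation: [3.14, 0.0, 1.718]
ft_force: [-1.7, 0.6, 7.1]
opening: 0.411
gripper_force: 20.0
```

```bash
python3 -m inch '[[0,0,-0.02,0,0,0],[0,0,-0.02,0,0,0],[0,0,-0.03,0,0,0],[0,0,-0.03,0,0,0],[0,0,-0.03,0,0,0],[0,0,0,0,0,0.1],[0,0,0,0,0,0]]' - 30
python3 go.py .510 -.339 .0125 1.617
```

```text
clock: 5.2
eef_pos: [0.5427, 0.005, 0.1457]
orientation: [3.14, 0.0, 1.616]
ft_force: [0.2, 1.0, -0.6]
opening: 0.409
gripper_force: 30.0
t 5.2 pos [0.5427 0.005  0.1457] rpy [3.14  0.    1.616] rz -0.001 shift [-0.3421 -0.0486  0.1332] op 0.0376 gf 30.0 F [ 0.2  1.  -0.6]
```

```bash
python3 -m inch '[[-0.034,-0.005,0,0,0,0],[-0.034,-0.005,0,0,0,0],[-0.034,-0.005,0,0,0,0],[-0.034,-0.005,0,0,0,0],[-0.034,-0.005,0,0,0,0],[-0.034,-0.005,0,0,0,0],[-0.034,-0.005,0,0,0,0],[-0.034,-0.005,0,0,0,0],[-0.034,-0.005,0,0,0,0],[-0.036,-0.004,0,0,0,0],[0,0,0,0,0,0]]'
python3 go.py .510 -.339 .0125 1.617
```

```text
clock: 6.3
eef_pos: [0.5086, -0.3424, 0.1437]
orientation: [-3.141, 0.001, 1.618]
ft_force: [0.8, -0.2, -1.2]
opening: 0.407
gripper_force: 30.0
t 6.3 pos [ 0.5086 -0.3424  0.1437] rpy [-3.141e+00  1.000e-03  1.618e+00] rz 0.001 shift [0.0033 0.0016 0.1312] op 0.0374 gf 30.0 F [ 0.8 -0.2 -1.2]
```

```bash
python3 -m inch '[[0.003,0.001,0.03,0,0,0],[0,0,0.03,0,0,0],[0,0,0.03,0,0,0],[0,0,0.02,0,0,0],[0,0,0.015,0,0,0],[0,0,0.004,0,0,0],[0,0,0,0,0,0]]'
python3 go.py .510 -.339 .0125 1.617
```

```text
clock: 7.0
eef_pos: [0.51, -0.3354, 0.0152]
orientation: [-3.141, -0.001, 1.619]
ft_force: [-0.5, 0.4, -0.5]
opening: 0.41
gripper_force: 30.0
t 7.0 pos [ 0.51   -0.3354  0.0152] rpy [-3.141e+00 -1.000e-03  1.619e+00] rz 0.002 shift [-0.0036 -0.0002  0.0027] op 0.0377 gf 30.0 F [-0.5  0.4 -0.5]
```

```bash
python3 -m inch '[[-0.003,0,0.002,0,0,0],[0,0,0,0,0,0],[0,0,0,0,0,0]]'
python3 -m inch '[[0,0,0,0,0,0],[0,0,0,0,0,0],[0,0,0,0,0,0],[0,0,-0.02,0,0,0],[0,0,-0.03,0,0,0],[0,0,-0.03,0,0,0],[0,0,-0.03,0,0,0],[0,0,-0.03,0,0,0],[0,0,0,0,0,-0.1],[0,0,0,0,0,0]]' 0.06
python3 go.py .5204 .1575 .02 1.718
```

```text
clock: 7.3
eef_pos: [0.5108, -0.3393, 0.0144]
orientation: [3.14, 0.001, 1.618]
ft_force: [-0.5, 1.0, -0.5]
opening: 0.411
gripper_force: 30.0
clock: 8.3
eef_pos: [0.5108, -0.3391, 0.1547]
orientation: [3.14, 0.001, 1.719]
ft_force: [-0.3, -0.7, 0.3]
opening: 0.656
gripper_force: 0.0
t 8.3 pos [ 0.5108 -0.3391  0.1547] rpy [3.140e+00 1.000e-03 1.719e+00] rz 0.001 shift [0.4898 0.0823 0.1347] op 0.0603 gf 0.0 F [-0.3 -0.7  0.3]
```

```bash
python3 -m inch '[[0.04,0.007,0,0,0,0],[0.04,0.007,0,0,0,0],[0.04,0.007,0,0,0,0],[0.04,0.007,0,0,0,0],[0.04,0.007,0,0,0,0],[0.04,0.007,0,0,0,0],[0.04,0.007,0,0,0,0],[0.04,0.006,0,0,0,0],[0,0,0,0,0,0]]'
python3 - <<'E'
from h import *
c,K,R,t=cam("top"); save(c,"pics/t2.png",(230,150,490,260),3)
E
python3 go.py .5204 .1575 .02 1.718
```

```text
clock: 9.2
eef_pos: [0.517, -0.0104, 0.1528]
orientation: [-3.14, -0.001, 1.718]
ft_force: [0.0, -0.6, -0.3]
opening: 0.651
gripper_force: 0.0
t 9.25 pos [ 0.5172 -0.0122  0.1528] rpy [-3.14  -0.     1.719] rz 0.001 shift [0.1674 0.028  0.1328] op 0.0598 gf 0.0 F [ 0.9 -0.3 -0. ]
```

View pics/t2.png

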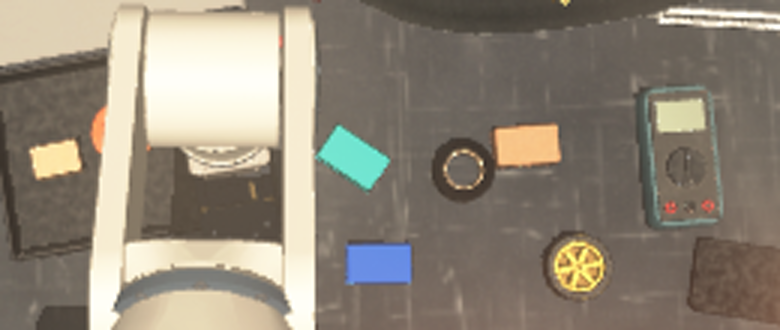

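The cork now lies at (527,146) right beside the tape at (463,169), so it was knocked after release. The offcut is still at (55,160). I'll move the offcut first, then re-place the cork.

```bash
python3 - <<'E'
from m import *
g=lambda x,y:((x+.5)/3-.5+230,(y+.5)/3-.5+150)
q=[atz(g(*p),.025,T)[:2] for p in [(495,129),(557,124),(560,163),(497,168)]]; print(*q,np.mean(q,0))
E
python3 -m inch '[[0.042,0.007,0,0,0,0],[0.042,0.007,0,0,0,0],[0.042,0.007,0,0,0,0],[0.042,0.007,0,0,0,0],[0,0,0,0,0,0]]'
python3 go.py .5204 .1575 .02 1.718
```

```text
[ 0.5435415  -0.26651699] [ 0.54745919 -0.32674409] [ 0.50943788 -0.32817071] [ 0.50556151 -0.26716243] [ 0.52650002 -0.29714855]
clock: 9.75
eef_pos: [0.5213, 0.1589, 0.1531]
orientation: [3.142, -0.001, 1.719]
ft_force: [0.4, 0.3, 0.1]
opening: 0.657
gripper_force: 0.0
t 9.75 pos [0.5213 0.1589 0.1531] rpy [ 3.142e+00 -1.000e-03  1.719e+00] rz 0.001 shift [-0.0013 -0.0011  0.1331] op 0.0603 gf 0.0 F [0.4 0.3 0.1]
```

```bash
python3 -m inch '[[0,0,0.03,0,0,0],[0,0,0.03,0,0,0],[0,0,0.03,0,0,0],[0,0,0.03,0,0,0],[0,0,0.016,0,0,0],[0,0,0,0,0,0]]'
python3 -m inch '[[0,0,0,0,0,0],[0,0,0,0,0,0],[0,0,0,0,0,0],[0,0,0,0,0,0],[0,0,0,0,0,0]]' 0.01 30
python3 go.py .5204 .1575 .02 1.718
python3 -m inch '[[0,0,-0.02,0,0,0],[0,0,-0.03,0,0,0],[0,0,-0.03,0,0,0],[0,0,-0.03,0,0,0],[0,0,-0.03,0,0,0],[0,0,0,0,0,0]]'
python3 go.py .441 -.239 .015 0.046
```

```text
clock: 10.35
eef_pos: [0.5191, 0.1537, 0.015]
orientation: [-3.136, 0.001, 1.715]
ft_force: [-0.4, 0.0, -0.5]
opening: 0.654
gripper_force: 0.0
clock: 10.85
eef_pos: [0.5216, 0.1562, 0.0185]
orientation: [3.14, -0.0, 1.718]
ft_force: [-0.7, -1.7, 8.1]
opening: 0.324
gripper_force: 29.6
t 10.85 pos [0.5216 0.1562 0.0185] rpy [ 3.14  -0.     1.718] rz -0.0 shift [ 0.0015 -0.001  -0.0015] op 0.0298 gf 29.6 F [-0.7 -1.7  8.1]
clock: 11.45
eef_pos: [0.5234, 0.1569, 0.1617]
orientation: [3.135, -0.001, 1.718]
ft_force: [1.1, 0.4, -0.8]
opening: 0.324
gripper_force: 29.6
t 11.45 pos [0.5234 0.1569 0.1617] rpy [ 3.135e+00 -1.000e-03  1.718e+00] rz 1.672 shift [-0.1006  0.3917  0.1467] op 0.0298 gf 29.6 F [ 1.1  0.4 -0.8]
```

```bash
python3 -m inch '[[0,0,0,0,0,0.14],[0,0,0,0,0,0.14],[0,0,0,0,0,0.14],[0,0,0,0,0,0.14],[0,0,0,0,0,0.14],[0,0,0,0,0,0.14],[0,0,0,0,0,0.14],[0,0,0,0,0,0.14],[0,0,0,0,0,0.14],[0,0,0,0,0,0.14],[0,0,0,0,0,0.14],[0,0,0,0,0,0.13]]'
python3 -m inch '[[-0.008,0.033,0,0,0,0],[-0.008,0.033,0,0,0,0],[-0.008,0.033,0,0,0,0],[-0.008,0.033,0,0,0,0],[-0.008,0.033,0,0,0,0],[-0.008,0.033,0,0,0,0],[-0.008,0.033,0,0,0,0],[-0.008,0.033,0,0,0,0],[-0.008,0.033,0,0,0,0],[-0.008,0.033,0,0,0,0],[-0.01,0.033,0,0,0,0],[0,0,0,0,0,0]]'
python3 go.py .441 -.239 .0155 0.046
```

```text
clock: 12.65
eef_pos: [0.5204, 0.156, 0.1567]
orientation: [3.141, 0.001, 0.042]
ft_force: [0.4, 0.2, -0.1]
opening: 0.326
gripper_force: 29.6
clock: 13.85
eef_pos: [0.4474, -0.2135, 0.1569]
orientation: [3.141, 0.001, 0.045]
ft_force: [0.3, -0.6, -0.9]
opening: 0.323
gripper_force: 29.6
t 13.85 pos [ 0.4474 -0.2135  0.1569] rpy [3.141e+00 1.000e-03 4.500e-02] rz -0.001 shift [-0.0076  0.0251  0.1414] op 0.0297 gf 29.6 F [ 0.3 -0.6 -0.9]
```

```bash
python3 -m inch '[[-0.007,0.023,0,0,0,0],[0,0.002,0.03,0,0,0],[0,0,0.03,0,0,0],[0,0,0.03,0,0,0],[0,0,0.03,0,0,0],[0,0,0.012,0,0,0],[0,0,0.006,0,0,0],[0,0,0,0,0,0],[0,0,0,0,0,0]]'
python3 go.py .441 -.239 .0155 0.046
```

```text
clock: 14.75
eef_pos: [0.4434, -0.2363, 0.0205]
orientation: [3.141, -0.001, 0.048]
ft_force: [0.8, 0.0, 0.3]
opening: 0.325
gripper_force: 29.6
t 14.75 pos [ 0.4434 -0.2363  0.0205] rpy [ 3.141e+00 -1.000e-03  4.800e-02] rz 0.002 shift [-0.0026  0.0026  0.005 ] op 0.0299 gf 29.6 F [0.8 0.  0.3]
```

```bash
python3 -m inch '[[-0.002,0.002,0.004,0,0,0],[0,0,0,0,0,0],[0,0,0,0,0,0]]'
python3 -m inch '[[0,0,0,0,0,0],[0,0,0,0,0,0],[0,0,0,0,0,0],[0,0,-0.02,0,0,0],[0,0,-0.03,0,0,0],[0,0,-0.03,0,0,0],[0,0,-0.03,0,0,0],[0,0,-0.03,0,0,0],[0,0,0,0,0,0]]' 0.042
python3 go.py .5265 -.297 .012 1.632
```

```text
clock: 15.05
eef_pos: [0.4408, -0.2384, 0.016]
orientation: [3.141, -0.0, 0.047]
ft_force: [0.6, -0.4, -0.4]
opening: 0.325
gripper_force: 29.6
clock: 15.95
eef_pos: [0.443, -0.2394, 0.1593]
orientation: [3.138, -0.006, 0.048]
ft_force: [1.0, 0.4, 0.1]
opening: 0.458
gripper_force: 0.0
t 15.95 pos [ 0.443  -0.2394  0.1593] rpy [ 3.138 -0.006  0.048] rz -1.584 shift [-0.0626  0.0798  0.1473] op 0.0421 gf 0.0 F [1.  0.4 0.1]
```

```bash
python3 -m inch '[[0,0,0,0,0,-0.14],[0,0,0,0,0,-0.14],[0,0,0,0,0,-0.14],[0,0,0,0,0,-0.14],[0,0,0,0,0,-0.14],[0,0,0,0,0,-0.14],[0,0,0,0,0,-0.14],[0,0,0,0,0,-0.14],[0,0,0,0,0,-0.14],[0,0,0,0,0,-0.14],[0,0,0,0,0,-0.14],[0,0,0,0,0,-0.046]]' 0.06 20
python3 -m inch '[[-0.03,0.04,0,0,0,0],[-0.033,0.04,0,0,0,0],[0,0,0,0,0,0],[0,0,0,0,0,0]]'
python3 go.py .5265 -.299 .0115 1.632
```

```text
clock: 17.15
eef_pos: [0.4403, -0.238, 0.1546]
orientation: [-3.141, -0.001, 1.639]
ft_force: [-0.2, -0.3, 0.2]
opening: 0.653
gripper_force: 0.0
clock: 17.55
eef_pos: [0.5228, -0.2949, 0.1539]
orientation: [-3.14, -0.001, 1.634]
ft_force: [-0.6, -0.4, -0.8]
opening: 0.65
gripper_force: 0.0
t 17.55 pos [ 0.5228 -0.2949  0.1539] rpy [-3.140e+00 -1.000e-03  1.634e+00] rz 0.002 shift [-0.0043  0.0034  0.1424] op 0.0598 gf 0.0 F [-0.6 -0.4 -0.8]
```

```bash
python3 -m inch '[[-0.004,0.003,0.03,0,0,0],[0,0,0.03,0,0,0],[0,0,0.03,0,0,0],[0,0,0.03,0,0,0],[0,0,0.021,0,0,0],[0,0,0,0,0,0],[0,0,0,0,0,0]]'
python3 -m inch '[[0,0,0,0,0,0],[0,0,0,0,0,0],[0,0,0,0,0,0],[0,0,0,0,0,0],[0,0,0,0,0,0]]' 0.02 30
python3 -m inch '[[0,0,-0.02,0,0,0],[0,0,-0.02,0,0,0],[0,0,0,0,0,0],[0,0,0,0,0,0]]'
python3 go.py .510 -.343 .015 1.617
```

```text
clock: 18.25
eef_pos: [0.5254, -0.2982, 0.0147]
orientation: [-3.14, -0.001, 1.634]
ft_force: [0.4, -0.9, -0.3]
opening: 0.651
gripper_force: 0.0
clock: 18.75
eef_pos: [0.527, -0.2991, 0.0157]
orientation: [3.14, 0.001, 1.634]
ft_force: [-0.6, -0.3, 6.8]
opening: 0.408
gripper_force: 30.0
clock: 19.15
eef_pos: [0.5265, -0.2989, 0.0546]
orientation: [3.141, 0.0, 1.634]
ft_force: [-0.2, -0.7, -1.1]
opening: 0.408
gripper_force: 30.0
t 19.15 pos [ 0.5265 -0.2989  0.0546] rpy [3.141 0.    1.634] rz 0.017 shift [-0.0433 -0.0185  0.0396] op 0.0375 gf 30.0 F [-0.2 -0.7 -1.1]
```

```bash
python3 -m inch '[[-0.022,-0.009,0,0,0,0.017],[-0.021,-0.009,0,0,0,0],[0,0,0,0,0,0],[0,0,0.02,0,0,0],[0,0,0.012,0,0,0],[0,0,0.006,0,0,0],[0,0,0,0,0,0],[0,0,0,0,0,0]]'
python3 go.py .510 -.343 .015 1.617
python3 -m inch '[[0,0,0,0,0,0],[0,0,0,0,0,0],[0,0,0,0,0,0],[0,0,-0.02,0,0,0],[0,0,-0.03,0,0,0],[0,0,-0.03,0,0,0],[0,0,-0.03,0,0,0],[0,0,-0.03,0,0,0],[0,0,0,0,0,0]]' 0.06
python3 go.py .4095 -.342 .012 1.617
```

```text
clock: 19.95
eef_pos: [0.5107, -0.3421, 0.0162]
orientation: [-3.141, -0.0, 1.617]
ft_force: [0.7, -0.3, 0.8]
opening: 0.406
gripper_force: 30.0
t 19.95 pos [ 0.5107 -0.3421  0.0162] rpy [-3.141 -0.     1.617] rz 0.0 shift [-0.0008 -0.0007  0.0012] op 0.0373 gf 30.0 F [ 0.7 -0.3  0.8]
clock: 20.85
eef_pos: [0.5129, -0.3442, 0.1611]
orientation: [3.136, 0.004, 1.617]
ft_force: [0.2, 0.1, -0.1]
opening: 0.654
gripper_force: 0.0
t 20.85 pos [ 0.5129 -0.3442  0.1611] rpy [3.136 0.004 1.617] rz -0.0 shift [ 0.007  -0.1032  0.1491] op 0.0601 gf 0.0 F [ 0.2  0.1 -0.1]
```

```bash
python3 -m inch '[[0,-0.033,0,0,0,0],[0,-0.033,0,0,0,0],[0.005,-0.034,0,0,0,0],[0,0,0,0,0,0],[0,0,0,0,0,0]]' 0.082
python3 go.py .4095 -.342 .011
python3 -m inch '[[0,0,0.03,0,0,0],[0,0,0.03,0,0,0],[0,0,0.03,0,0,0],[0,0,0.03,0,0,0],[0,0,0.02,0,0,0],[0,0,0.003,0,0,0],[0,0,0,0,0,0],[0,0,0,0,0,0]]'
python3 go.py .4095 -.342 .011
```

```text
clock: 21.35
eef_pos: [0.4102, -0.3423, 0.1563]
orientation: [3.141, -0.0, 1.616]
ft_force: [1.0, -1.0, 0.3]
opening: 0.891
gripper_force: 0.0
t 21.35 pos [ 0.4102 -0.3423  0.1563] rpy [ 3.141 -0.     1.616] rz -0.0 shift [ 0.0004 -0.0007  0.1453] op 0.0819 gf 0.0 F [ 1.  -1.   0.3]
clock: 22.15
eef_pos: [0.4116, -0.3428, 0.0144]
orientation: [3.14, 0.001, 1.617]
ft_force: [-0.1, 0.1, 0.0]
opening: 0.895
gripper_force: 0.0
t 22.15 pos [ 0.4116 -0.3428  0.0144] rpy [3.140e+00 1.000e-03 1.617e+00] rz -0.0 shift [ 0.0009 -0.0021  0.0034] op 0.0822 gf 0.0 F [-0.1  0.1  0. ]
```

```bash
python3 -m inch '[[0,-0.001,0.003,0,0,0],[0,0,0,0,0,0],[0,0,0,0,0,0],[0,0,0,0,0,0],[0,0,0,0,0,0],[0,0,0,0,0,0],[0,0,0,0,0,0]]' 0.04 30
python3 go.py .4095 -.342 .011
python3 -m inch '[[0,0,-0.02,0,0,0],[0,0,-0.03,0,0,0],[0,0,-0.03,0,0,0],[0,0,-0.03,0,0,0],[0,0,-0.03,0,0,0],[0,0,0,0,0,-0.1],[0,0,0,0,0,0]]'
python3 - <<'E'
from h import *
y=.147;c=np.array([.5438,.0912]);X=np.array([np.cos(y),np.sin(y)]);Y=np.array([-X[1],X[0]])
for n,a,b in[("right",-.001,-.082),("left",-.001,.074),("wrench",-.055,0)]:print(n,c+a*X+b*Y)
E
python3 go.py .5549 .0100 .02 1.718
```

```text
clock: 22.85
eef_pos: [0.4098, -0.3426, 0.0111]
orientation: [3.141, 0.0, 1.617]
ft_force: [-1.2, 0.3, 6.3]
opening: 0.681
gripper_force: 30.0
t 22.85 pos [ 0.4098 -0.3426  0.0111] rpy [3.141 0.    1.617] rz -0.0 shift [ 0.0006 -0.0003  0.0001] op 0.0625 gf 30.0 F [-1.2  0.3  6.3]
clock: 23.55
eef_pos: [0.4098, -0.3426, 0.1515]
orientation: [3.14, 0.001, 1.718]
ft_force: [0.5, -0.2, -0.7]
opening: 0.681
gripper_force: 29.9
right [0.55482142 0.0099379 ]
left [0.53197192 0.16425543]
wrench [0.48939318 0.08314409]
t 23.55 pos [ 0.4098 -0.3426  0.1515] rpy [3.140e+00 1.000e-03 1.718e+00] rz 0.0 shift [0.3275 0.1952 0.1315] op 0.0626 gf 29.9 F [ 0.5 -0.2 -0.7]
```

```bash
python3 -m inch '[[0.033,0.0195,0,0,0,0],[0.033,0.0195,0,0,0,0],[0.033,0.0195,0,0,0,0],[0.033,0.0195,0,0,0,0],[0.033,0.0195,0,0,0,0],[0.033,0.0195,0,0,0,0],[0.033,0.0195,0,0,0,0],[0.033,0.0195,0,0,0,0],[0.033,0.0195,0,0,0,0],[0.034,0.0195,0,0,0,0],[0,0,0,0,0,0],[0,0,0,0,0,0]]'
python3 go.py .5542 .0139 .016 1.718
```

```text
clock: 24.75
eef_pos: [0.5536, 0.014, 0.1495]
orientation: [-3.139, 0.0, 1.717]
ft_force: [-0.5, -0.3, -0.4]
opening: 0.681
gripper_force: 29.9
t 24.75 pos [0.5536 0.014  0.1495] rpy [-3.139  0.     1.717] rz -0.001 shift [-0.0002  0.0006  0.1335] op 0.0626 gf 29.9 F [-0.5 -0.3 -0.4]
```

```bash
python3 -m inch '[[0,0,0.03,0,0,0],[0,0,0.03,0,0,0],[0,0,0.02,0,0,0],[0,0,0.02,0,0,0],[0,0,0.01,0,0,0],[0,0,0,0,0,0],[0,0,0,0,0,0]]'
python3 -m inch '[[0,0,0.01,0,0,0],[0,0,0.01,0,0,0],[0,0,0.003,0,0,0],[0,0,0,0,0,0],[0,0,0,0,0,0]]'
python3 go.py .5542 .0139 .016 1.718
```

```text
clock: 25.45
eef_pos: [0.5544, 0.0129, 0.041]
orientation: [3.142, 0.0, 1.716]
ft_force: [-0.5, 0.3, -0.9]
opening: 0.68
gripper_force: 29.9
clock: 25.95
eef_pos: [0.5543, 0.0136, 0.0175]
orientation: [-3.141, -0.0, 1.717]
ft_force: [-0.0, 0.5, 0.0]
opening: 0.68
gripper_force: 29.9
t 25.95 pos [0.5543 0.0136 0.0175] rpy [-3.141 -0.     1.717] rz -0.001 shift [ 0.0004 -0.0001  0.0015] op 0.0625 gf 29.9 F [-0.   0.5  0. ]
```

No contact with the lid. Lower by 2 mm, release, rise and go for the left wheel.

```bash
python3 -m inch '[[0,0,0.002,0,0,0],[0,0,0,0,0,0]]'
python3 -m inch '[[0,0,0,0,0,0],[0,0,0,0,0,0],[0,0,0,0,0,0],[0,0,-0.02,0,0,0],[0,0,-0.03,0,0,0],[0,0,-0.03,0,0,0],[0,0,-0.03,0,0,0],[0,0,-0.03,0,0,0],[0,0,0,0,0,0]]' 0.076
python3 go.py .4548 .3127 .011 1.718
```

```text
clock: 26.15
eef_pos: [0.5544, 0.0135, 0.0156]
orientation: [3.141, 0.0, 1.717]
ft_force: [0.2, -0.1, -1.2]
opening: 0.68
gripper_force: 29.9
clock: 27.05
eef_pos: [0.5569, 0.0136, 0.1597]
orientation: [3.135, 0.001, 1.717]
ft_force: [0.4, 0.6, 1.0]
opening: 0.822
gripper_force: 0.0
t 27.05 pos [0.5569 0.0136 0.1597] rpy [3.135e+00 1.000e-03 1.717e+00] rz -0.001 shift [ 0.3109 -0.0572  0.1487] op 0.0756 gf 0.0 F [0.4 0.6 1. ]
```

```bash
python3 -m inch '[[0.039,-0.007,0,0,0,0],[0.039,-0.007,0,0,0,0],[0.039,-0.007,0,0,0,0],[0.039,-0.007,0,0,0,0],[0.039,-0.007,0,0,0,0],[0.039,-0.007,0,0,0,0],[0.039,-0.007,0,0,0,0],[0.038,-0.008,0,0,0,0],[0,0,0,0,0,0],[0,0,0,0,0,0]]' 0.082
python3 go.py .4548 .3127 .011 1.718
```

```text
clock: 28.05
eef_pos: [0.452, 0.3131, 0.1547]
orientation: [-3.141, 0.001, 1.719]
ft_force: [-0.2, 0.7, -0.5]
opening: 0.893
gripper_force: 0.0
t 28.05 pos [0.452  0.3131 0.1547] rpy [-3.141e+00  1.000e-03  1.719e+00] rz 0.001 shift [-0.0008  0.0028  0.1437] op 0.082 gf 0.0 F [-0.2  0.7 -0.5]
```

```bash
python3 -m inch '[[0,0.002,0.03,0,0,0],[0,0,0.03,0,0,0],[0,0,0.03,0,0,0],[0,0,0.03,0,0,0],[0,0,0.02,0,0,0],[0,0,0.004,0,0,0],[0,0,0,0,0,0],[0,0,0,0,0,0]]'
python3 -m inch '[[0,0,0,0,0,0],[0,0,0,0,0,0],[0,0,0,0,0,0],[0,0,0,0,0,0],[0,0,0,0,0,0],[0,0,0,0,0,0],[0,0,0,0,0,0]]' 0.04 30
python3 go.py .4548 .3127 .011 1.718
python3 -m inch '[[0,0,-0.02,0,0,0],[0,0,-0.03,0,0,0],[0,0,-0.03,0,0,0],[0,0,-0.03,0,0,0],[0,0,-0.03,0,0,0],[0,0,0,0,0,0],[0,0,0,0,0,0]]'
python3 go.py .5322 .1633 .016 1.718
```

```text
clock: 28.85
eef_pos: [0.4555, 0.313, 0.0125]
orientation: [3.141, -0.0, 1.716]
ft_force: [-0.5, 0.3, 0.3]
opening: 0.901
gripper_force: 0.0
clock: 29.55
eef_pos: [0.4552, 0.3135, 0.0124]
orientation: [3.14, -0.0, 1.717]
ft_force: [-0.1, -0.8, 7.8]
opening: 0.68
gripper_force: 30.0
t 29.55 pos [0.4552 0.3135 0.0124] rpy [ 3.14  -0.     1.717] rz -0.001 shift [-0.0008 -0.0005  0.0014] op 0.0625 gf 30.0 F [-0.1 -0.8  7.8]
clock: 30.25
eef_pos: [0.4548, 0.3134, 0.152]
orientation: [3.14, -0.001, 1.717]
ft_force: [-0.5, 0.1, -0.1]
opening: 0.679
gripper_force: 30.0
t 30.25 pos [0.4548 0.3134 0.152 ] rpy [ 3.140e+00 -1.000e-03  1.717e+00] rz -0.001 shift [-0.1598  0.0545  0.136 ] op 0.0624 gf 30.0 F [-0.5  0.1 -0.1]
```

```bash
python3 -m inch '[[-0.032,0.011,0,0,0,0],[-0.032,0.011,0,0,0,0],[-0.032,0.011,0,0,0,0],[-0.032,0.011,0,0,0,0],[-0.032,0.0105,0,0,0,0],[0,0,0,0,0,0],[0,0,0,0,0,0],[0,0,0.03,0,0,0],[0,0,0.03,0,0,0],[0,0,0.03,0,0,0],[0,0,0,0,0,0],[0,0,0,0,0,0]]'
python3 go.py .5322 .1633 .017 1.718
```

```text
clock: 31.45
eef_pos: [0.531, 0.1636, 0.0613]
orientation: [-3.14, 0.0, 1.718]
ft_force: [0.0, -0.5, -0.4]
opening: 0.678
gripper_force: 30.0
t 31.45 pos [0.531  0.1636 0.0613] rpy [-3.14   0.     1.718] rz -0.0 shift [-0.0005  0.0012  0.0443] op 0.0623 gf 30.0 F [ 0.  -0.5 -0.4]
```

```bash
python3 -m inch '[[0,0.001,0.015,0,0,0],[0,0,0.015,0,0,0],[0,0,0.01,0,0,0],[0,0,0.005,0,0,0],[0,0,0,0,0,0],[0,0,0,0,0,0]]'
python3 go.py .5322 .1633 .017 1.718
python3 -m inch '[[0,0,0,0,0,0],[0,0,0,0,0,0],[0,0,0,0,0,0],[0,0,-0.02,0,0,0],[0,0,-0.03,0,0,0],[0,0,-0.03,0,0,0],[0,0,-0.03,0,0,0],[0,0,-0.03,0,0,0],[0,0,0,0,0,0]]' 0.074
python3 go.py .57 .362 .01 .035
```

```text
clock: 32.05
eef_pos: [0.5329, 0.1629, 0.0164]
orientation: [-3.141, 0.0, 1.717]
ft_force: [-0.7, -0.5, -1.2]
opening: 0.679
gripper_force: 30.0
t 32.05 pos [0.5329 0.1629 0.0164] rpy [-3.141  0.     1.717] rz -0.001 shift [ 0.0005 -0.0006 -0.0006] op 0.0624 gf 30.0 F [-0.7 -0.5 -1.2]
clock: 32.95
eef_pos: [0.5354, 0.1638, 0.1607]
orientation: [3.135, -0.001, 1.717]
ft_force: [0.1, 0.2, 0.3]
opening: 0.803
gripper_force: 0.0
t 32.95 pos [0.5354 0.1638 0.1607] rpy [ 3.135e+00 -1.000e-03  1.717e+00] rz 1.682 shift [ 0.0415 -0.1969  0.1507] op 0.0738 gf 0.0 F [0.1 0.2 0.3]
```

```bash
python3 -m inch '[[0,0,0,0,0,0.14],[0,0,0,0,0,0.14],[0,0,0,0,0,0.14],[0,0,0,0,0,0.14],[0,0,0,0,0,0.14],[0,0,0,0,0,0.14],[0,0,0,0,0,0.14],[0,0,0,0,0,0.14],[0,0,0,0,0,0.14],[0,0,0,0,0,0.14],[0,0,0,0,0,0.14],[0,0,0,0,0,0.14]]' 0.05
python3 -m inch '[[0,-0.039,0,0,0,0],[0,-0.039,0,0,0,0],[0,-0.039,0,0,0,0],[0,-0.039,0,0,0,0],[0,-0.038,0,0,0,0],[0,0,0,0,0,0],[0,0,0,0,0,0]]'
python3 - <<'E'
from h import *
from m import T,L
print([atz(L(*p),.008,T)[:2].round(4) for p in[(123,190),(127,411)]])
c,K,R,t=cam("top"); save(c,"pics/t3.png",(140,130,490,260),2.2)
E
python3 go.py .5417 .3583 .002 .037
```

```text
clock: 34.15
eef_pos: [0.5324, 0.1628, 0.1556]
orientation: [3.141, 0.001, 0.031]
ft_force: [0.9, -0.1, -1.2]
opening: 0.548
gripper_force: 0.0
clock: 34.85
eef_pos: [0.525, 0.357, 0.1554]
orientation: [3.14, 0.001, 0.038]
ft_force: [-0.1, -0.0, -0.6]
opening: 0.541
gripper_force: 0.0
[array([0.6621, 0.3627]), array([0.4976, 0.357 ])]
t 34.9 pos [0.5252 0.3561 0.1556] rpy [3.14e+00 1.00e-03 3.70e-02] rz 0.0 shift [ 0.0166 -0.0016  0.1536] op 0.0501 gf 0.0 F [0.1 0.2 0.2]
```

View pics/t3.png

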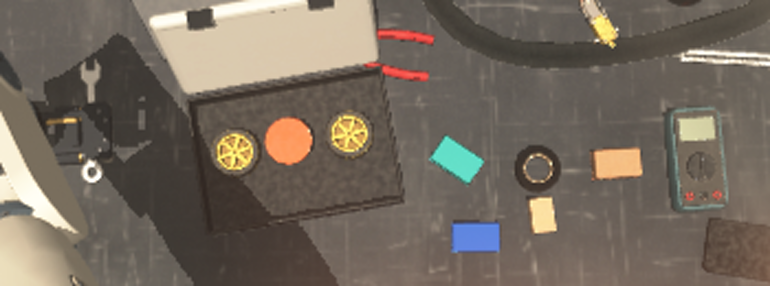

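Both wheels flank the tub: (235,152) and (350,133), with the tub at (288,141). The cork (617,163) is midway between tape and multimeter, and the offcut (542,215) is in front of the tape. Next is the wrench.

```bash
python3 -m inch '[[0.0165,-0.001,0,0,0,0],[0,0,0.03,0,0,0],[0,0,0.03,0,0,0],[0,0,0.03,0,0,0],[0,0,0.03,0,0,0],[0,0,0.02,0,0,0],[0,0,0.008,0,0,0],[0,0,0,0,0,0],[0,0,0,0,0,0],[0,0,0,0,0,0]]' 0.04
python3 go.py .5417 .3583 .002 .037
```

```text
clock: 35.9
eef_pos: [0.5431, 0.3587, 0.01]
orientation: [-3.14, -0.002, 0.036]
ft_force: [-0.2, -0.3, 0.4]
opening: 0.434
gripper_force: 0.0
t 35.9 pos [0.5431 0.3587 0.01  ] rpy [-3.14e+00 -2.00e-03  3.60e-02] rz -0.001 shift [-0.0014  0.0004  0.008 ] op 0.0399 gf 0.0 F [-0.2 -0.3  0.4]
```

```bash
python3 -m inch '[[0,0,0.005,0,0,0],[0,0,0.003,0,0,0],[0,0,0,0,0,0],[0,0,0,0,0,0]]'
python3 -m inch '[[0,0,0,0,0,0],[0,0,0,0,0,0],[0,0,0,0,0,0],[0,0,0,0,0,0],[0,0,0,0,0,0]]' 0.0 50
python3 go.py .5417 .3583 .002 .037
python3 -m inch '[[0,0,-0.02,0,0,0],[0,0,-0.03,0,0,0],[0,0,-0.03,0,0,0],[0,0,-0.03,0,0,0],[0,0,0,0,0,0],[0,0,0,0,0,0]]'
```

```text
clock: 36.3
eef_pos: [0.5421, 0.3585, 0.0005]
orientation: [3.141, 0.0, 0.037]
ft_force: [-0.1, -0.4, 0.2]
opening: 0.436
gripper_force: 0.0
clock: 36.8
eef_pos: [0.5422, 0.3585, 0.0006]
orientation: [-3.142, 0.0, 0.037]
ft_force: [0.7, 0.1, 0.3]
opening: 0.106
gripper_force: 50.0
t 36.8 pos [0.5422 0.3585 0.0006] rpy [-3.142  0.     0.037] rz -0.0 shift [-0.0005  0.0002 -0.0014] op 0.0097 gf 50.0 F [0.7 0.1 0.3]
clock: 37.4
eef_pos: [0.5424, 0.3586, 0.111]
orientation: [-3.141, -0.001, 0.037]
ft_force: [-0.2, 0.2, -0.7]
opening: 0.104
gripper_force: 50.0
```

```bash
python3 -m inch '[[0,0,0,0,0,-0.14],[0,0,0,0,0,-0.14],[0,0,0,0,0,-0.14],[0,0,0,0,0,-0.14],[0,0,0,0,0,-0.14],[0,0,0,0,0,-0.14],[0,0,0,0,0,-0.14],[0,0,0,0,0,-0.14],[0,0,0,0,0,-0.14],[0,0,0,0,0,-0.14],[0,0,0,0,0,-0.14],[0,0,0,0,0,-0.14]]'
python3 -m inch '[[0,0,0,0,0,0]]'
python3 go.py .4969 .0461 .02 1.718
```

```text
clock: 38.6
eef_pos: [0.5411, 0.3577, 0.1085]
orientation: [-3.139, 0.001, 1.723]
ft_force: [-0.5, -0.6, -0.9]
opening: 0.1
gripper_force: 50.0
clock: 38.7
eef_pos: [0.5412, 0.3578, 0.1087]
orientation: [-3.139, 0.001, 1.719]
ft_force: [0.3, -0.2, -1.2]
opening: 0.097
gripper_force: 50.0
t 38.7 pos [0.5412 0.3578 0.1087] rpy [-3.139e+00  1.000e-03  1.719e+00] rz 0.001 shift [-0.3018 -0.0895  0.0887] op 0.0089 gf 50.0 F [ 0.3 -0.2 -1.2]
```

```bash
python3 -m inch '[[-0.03,-0.009,0,0,0,0],[-0.03,-0.009,0,0,0,0],[-0.03,-0.009,0,0,0,0],[-0.03,-0.009,0,0,0,0],[-0.03,-0.009,0,0,0,0],[-0.03,-0.009,0,0,0,0],[-0.03,-0.009,0,0,0,0],[-0.03,-0.009,0,0,0,0],[-0.03,-0.009,0,0,0,0],[-0.031,-0.009,0,0,0,0],[0,0,0,0,0,0],[0,0,0,0,0,0]]'
python3 - <<'E'
from h import *
c,K,R,t=cam("top"); d,*_=cam("scene")
a=cv2.resize(c[140:260,210:340],(0,0),fx=3,fy=3); b=cv2.resize(d[150:260,240:370],(0,0),fx=3,fy=3)
save(np.hstack([a[:330],b]),"pics/w1.png")
E
python3 go.py .4969 .0461 .02 1.718
```

```text
clock: 39.9
eef_pos: [0.4965, 0.0472, 0.11]
orientation: [-3.141, -0.0, 1.712]
ft_force: [-1.1, 0.7, -0.0]
opening: 0.1
gripper_force: 50.0
t 40.0 pos [0.4969 0.0482 0.1102] rpy [-3.141 -0.     1.715] rz -0.003 shift [-0.0021 -0.0003  0.0902] op 0.0093 gf 50.0 F [-1.  -0.  -0.2]
```

View pics/w1.png

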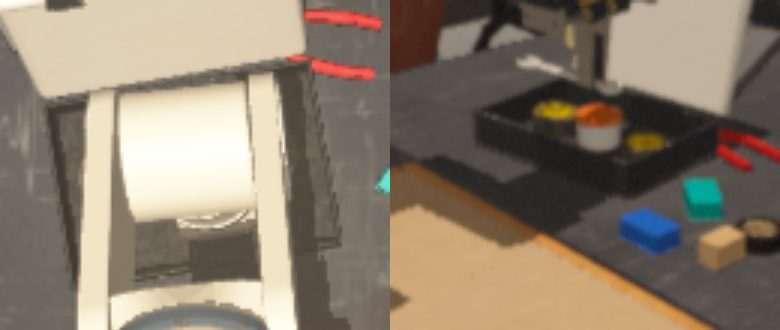

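The wrench is held level, from (525,62) to (610,88), above the case. Lowering it.

```bash
python3 -m inch '[[-0.002,0,0.03,0,0,0],[0,0,0.03,0,0,0],[0,0,0.02,0,0,0],[0,0,0.01,0,0,0],[0,0,0,0,0,0],[0,0,0,0,0,0]]'
python3 -m inch '[[0,0,0.008,0,0,0],[0,0,0.004,0,0,0],[0,0,0,0,0,0],[0,0,0,0,0,0]]'
python3 go.py .4969 .0461 .0055 1.718
```

```text
clock: 40.6
eef_pos: [0.4977, 0.0461, 0.021]
orientation: [3.141, -0.0, 1.717]
ft_force: [1.4, -0.2, -0.2]
opening: 0.101
gripper_force: 50.0
clock: 41.0
eef_pos: [0.4973, 0.0455, 0.0087]
orientation: [3.142, 0.0, 1.717]
ft_force: [-0.3, 0.7, -1.2]
opening: 0.105
gripper_force: 50.0
t 41.0 pos [0.4973 0.0455 0.0087] rpy [3.142 0.    1.717] rz -0.001 shift [ 0.0006 -0.0003  0.0032] op 0.0097 gf 50.0 F [-0.3  0.7 -1.2]
```

```bash
python3 -m inch '[[0,0,0.002,0,0,0],[0,0,0,0,0,0]]'
python3 -m inch '[[0,0,0,0,0,0],[0,0,0,0,0,0],[0,0,0,0,0,0],[0,0,-0.02,0,0,0],[0,0,-0.03,0,0,0],[0,0,-0.03,0,0,0],[0,0,-0.03,0,0,0],[0,0,-0.03,0,0,0],[0,0,-0.03,0,0,0],[0,0,0,0,0,0]]' 0.022
python3 -m inch '[[0.04,0,0,0,0,0],[0.04,0,0,0,0,0],[0.04,0,0,0,0,0],[0.04,0,0,0,0,0],[0.04,0,0,0,0,0],[0.04,0,0,0,0,0],[0,0,0,0,0,0]]' 0.0 20
python3 - <<'E'
from h import *
c,K,R,t=cam("top"); save(c,"pics/t4.png",(205,140,475,260),2.9)
E
```

```text
clock: 41.2
eef_pos: [0.4972, 0.0455, 0.0066]
orientation: [3.142, 0.0, 1.717]
ft_force: [0.1, 0.0, -0.6]
opening: 0.099
gripper_force: 50.0
clock: 42.2
eef_pos: [0.4997, 0.0458, 0.1804]
orientation: [3.135, 0.0, 1.717]
ft_force: [0.1, -0.1, 0.3]
opening: 0.239
gripper_force: 0.0
clock: 42.9
eef_pos: [0.4614, 0.2867, 0.1757]
orientation: [-3.141, -0.001, 1.72]
ft_force: [0.5, 0.4, -0.2]
opening: 0.003
gripper_force: 0.0
```

View pics/t4.png

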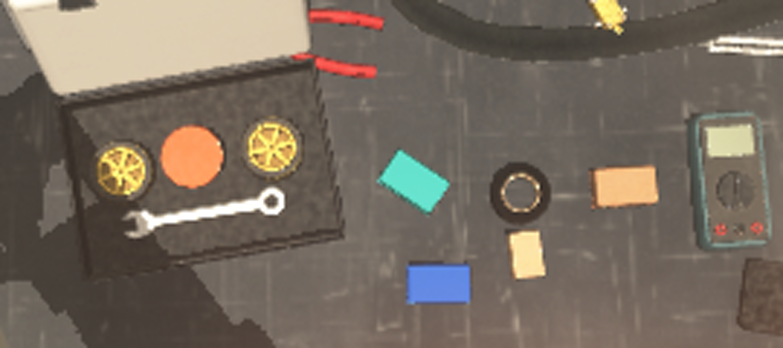

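Wrench mid is about (205,215), parallel to the case front; tub (192,157), wheels (121,171) and (271,147). The cork (626,187) and offcut (527,254) are in place. Checking the numbers.

```bash
python3 - <<'E'
from m import *
g=lambda x,y:((x+.5)/2.9-.5+205,(y+.5)/2.9-.5+140)
y=.147;X=np.array([np.cos(y),np.sin(y)]);Y=np.array([-X[1],X[0]])
tub=atz(g(192,157),.046,T)[:2]
for n,p,z in[("wa",(125,229),.01),("wb",(285,199.5),.01),("WL",(121,171),.03),("WR",(271,147),.03)]:
    d=atz(g(*p),z,T)[:2]-tub; print(n,round(d@X*1e3,1),round(d@Y*1e3,1))
y=.046;X=np.array([np.cos(y),np.sin(y)]);Y=np.array([-X[1],X[0]])
ta=atz(g(520,192),.019,T)[:2]
for n,p,z in[("cork",(626,187),.025),("off",(527,254),.03),("mm",(732,181),.042)]:
    d=atz(g(*p),z,T)[:2]-ta; print(n,round(d@X*1e3,1),round(d@Y*1e3,1))
E
python3 go.py .7397 .112 .28 1.718
```

```text
wa -56.2 80.3
wb -52.9 -83.4
WL -0.2 73.2
WR -0.6 -78.2
cork -2.1 -105.3
off -63.0 -0.6
mm -4.2 -206.7
t 42.95 pos [0.4614 0.2846 0.1756] rpy [-3.141  0.     1.72 ] rz 0.002 shift [-0.2115  0.2499 -0.1044] op 0.0002 gf 0.0 F [ 0.9 -1.2 -0.3]
```

```bash
python3 -m inch '[[0,0,-0.03,0,0,0],[0,0,-0.03,0,0,0],[0,0,-0.03,0,0,0],[0,0,-0.02,0,0,0],[0,0.035,0,0,0,0],[0,0.035,0,0,0,0],[0,0.035,0,0,0,0],[0,0.035,0,0,0,0],[0,0.035,0,0,0,0],[0,0.035,0,0,0,0],[0,0.04,0,0,0,0],[0,0,0,0,0,0]]'
python3 -m inch '[[-0.03,0,0,0,0,0],[-0.03,0,0,0,0,0],[-0.03,0,0,0,0,0],[-0.03,0,0,0,0,0],[-0.03,0,0,0,0,0],[-0.03,0,0,0,0,0],[-0.03,0,0,0,0,0],[0,0,0,0,0,0]]'
python3 go.py .7397 .112 .19 1.718
```

```text
clock: 44.15
eef_pos: [0.7131, 0.3173, 0.2835]
orientation: [-3.14, 0.001, 1.714]
ft_force: [-0.5, -1.0, -0.8]
opening: 0.003
gripper_force: 0.0
clock: 44.95
eef_pos: [0.7396, 0.1065, 0.286]
orientation: [-3.14, 0.002, 1.713]
ft_force: [-0.3, 0.7, -0.1]
opening: 0.007
gripper_force: 0.0
t 44.95 pos [0.7396 0.1065 0.286 ] rpy [-3.140e+00  2.000e-03  1.713e+00] rz -0.005 shift [0.0055 0.0009 0.096 ] op 0.0007 gf 0.0 F [-0.3  0.7 -0.1]
```

```bash
python3 -m inch '[[0,0,0.03,0,0,0],[0,0,0.03,0,0,0],[0,0,0.025,0,0,0],[0,0,0,0,0,0],[0,-0.015,0,0,0,0],[0,-0.015,0,0,0,0],[0,-0.015,0,0,0,0],[0,-0.015,0,0,0,0],[0,-0.015,0,0,0,0],[0,0,0,0,0,0]]'
python3 -m inch '[[0,-0.015,0,0,0,0],[0,-0.015,0,0,0,0],[0,-0.015,0,0,0,0],[0,-0.015,0,0,0,0],[0,0,0,0,0,0],[0,0,0,0,0,0],[0,0,0,0,0,0],[0,0,0,0,0,0]]'
python3 - <<'E'
from h import *
c,K,R,t=cam("scene"); save(c,"pics/s5.png",(230,110,400,250),3)
E
```

```text
clock: 45.95
eef_pos: [0.6649, 0.1007, 0.2033]
orientation: [3.141, -0.0, 1.717]
ft_force: [0.1, 0.0, -1.0]
opening: 0.001
gripper_force: 0.0
clock: 46.75
eef_pos: [0.6074, 0.0921, 0.2016]
orientation: [3.141, 0.0, 1.717]
ft_force: [0.0, -0.2, 0.9]
opening: 0.011
gripper_force: 0.0
```

View pics/s5.png

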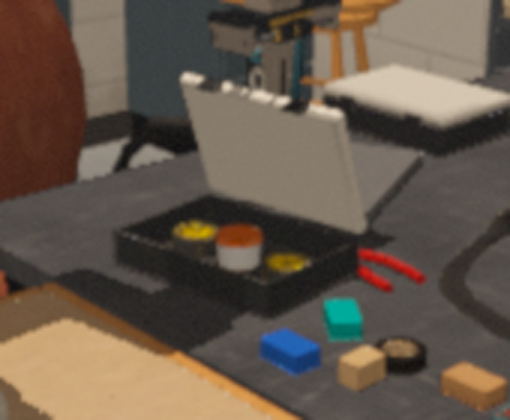

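The lid stands roughly upright, top edge from (190,75) to (350,115), still pushed by the fingers from behind. I'll push further.

```bash
python3 -m inch '[[0,-0.015,0,0,0,0],[0,-0.015,0,0,0,0],[0,-0.015,0,0,0,0],[0,-0.015,0,0,0,0],[0,0,0,0,0,0],[0,0,0,0,0,0],[0,0,0,0,0,0],[0,0,0,0,0,0],[0,0,0,0,0,0]]'
python3 - <<'E'
from h import *
c,K,R,t=cam("scene"); d,*_=cam("top")
save(np.hstack([cv2.resize(c[110:250,230:370],(0,0),fx=2.8,fy=2.8),cv2.resize(d[110:250,205:345],(0,0),fx=2.8,fy=2.8)]),"pics/s6.png")
E
```

```text
clock: 47.7
eef_pos: [0.5477, 0.0833, 0.2014]
orientation: [-3.142, 0.0, 1.717]
ft_force: [-0.3, -0.2, -0.1]
opening: 0.004
gripper_force: 0.0
```

View pics/s6.png

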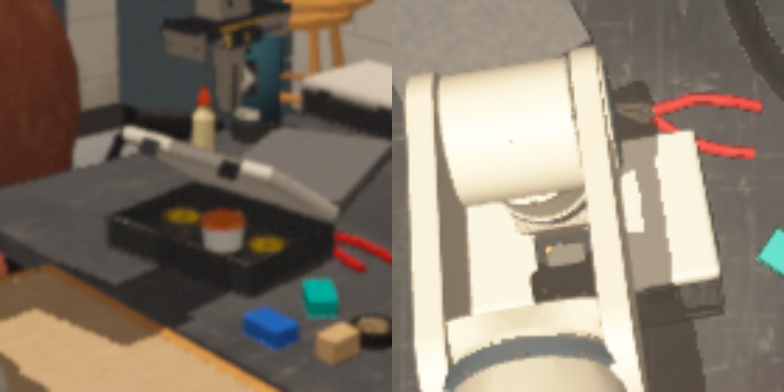

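The lid was falling in the scene view and lay shut, or nearly, in the top view. I'll press lightly on its front and feel the height.

```bash
python3 -m inch '[[0,-0.03,0,0,0,0],[0,-0.03,0,0,0,0],[0,0,0.03,0,0,0],[0,0,0.03,0,0,0],[0,0,0.03,0,0,0],[0,0,0.02,0,0,0],[0,0,0.01,0,0,0],[0,0,0.005,0,0,0],[0,0,0,0,0,0],[0,0,0,0,0,0]]'
```

```text
clock: 48.8
eef_pos: [0.4886, 0.0746, 0.0774]
orientation: [3.14, -0.0, 1.717]
ft_force: [0.1, -0.6, -0.1]
opening: 0.006
gripper_force: 0.0
```

```bash
python3 -m inch '[[0,0,0.003,0,0,0],[0,0,0.003,0,0,0],[0,0,0,0,0,0],[0,0,0,0,0,0]]'
```

```text
clock: 49.2
eef_pos: [0.4879, 0.0745, 0.0706]
orientation: [-3.142, -0.0, 1.717]
ft_force: [-0.3, 0.2, 0.3]
opening: 0.005
gripper_force: 0.0
```

```bash
python3 -m inch '[[0,0,0.002,0,0,0],[0,0,0,0,0,0],[0,0,0,0,0,0]]'
```

```text
clock: 49.5
eef_pos: [0.4881, 0.0746, 0.0699]
orientation: [3.141, 0.0, 1.717]
ft_force: [-5.9, -0.9, 19.6]
opening: 0.004
gripper_force: 9.6
```

The contact height is 0.070 m, so the lid is fully shut. Retreat and take a last look.

```bash
python3 -m inch '[[0,0,-0.03,0,0,0],[0,0,-0.03,0,0,0],[0,0,-0.03,0,0,0],[0,0,-0.03,0,0,0],[0.04,0,0,0,0,0],[0.04,0,0,0,0,0],[0.04,0,0,0,0,0],[0.04,0,0,0,0,0],[0.04,0,0,0,0,0],[0.04,0,0,0,0,0],[0,0,0,0,0,0]]'
python3 - <<'E'
from h import *
c,K,R,t=cam("scene"); d,*_=cam("top")
save(np.vstack([cv2.resize(d[130:260,200:480],(0,0),fx=2.1,fy=2.1),cv2.resize(c[140:270,230:510],(0,0),fx=2.1,fy=2.1)]),"pics/end.png")
E
```

```text
clock: 50.6
eef_pos: [0.4525, 0.316, 0.1886]
orientation: [3.141, -0.002, 1.72]
ft_force: [-0.6, -0.7, -0.6]
opening: 0.005
gripper_force: 0.0
```

View pics/end.png

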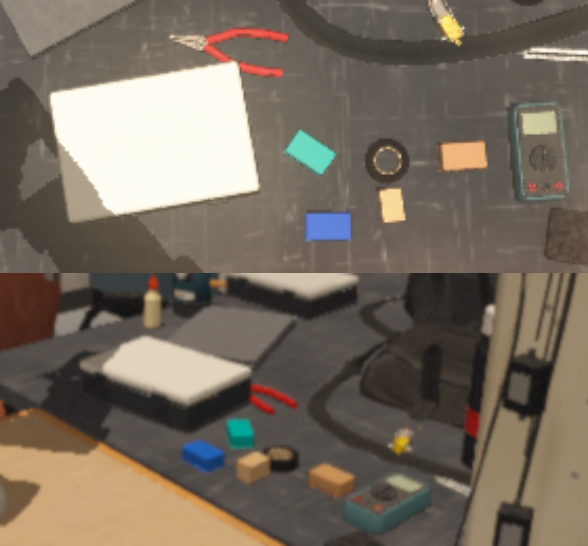

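The lid is shut at (155,140). The cork (463,156) sits midway between tape (387,160) and multimeter (540,150), and the offcut (392,205) is in front of the tape. Handing in.

```bash
python3 -c "
from plant import job_done; print(job_done())"
```

```text
the job is handed in; nothing more can be done
None
```

The job is handed in at about 51 s: both wheels and the wrench are in the case with the lid shut, the cork block (put back after it was knocked aside once) is midway between the multimeter and the tape, and the offcut is just in front of the tape.

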